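# Load the dish analyser and lock it through the guard window

### The arm

A 6-joint arm with a two-finger parallel gripper is mounted at the origin on the work surface. World frame = base frame: x ahead of the robot, y to its left, z up, the work surface at z = 0. Lengths are in m, angles in rad, forces in N, time in s.
With the tool pointing down it reaches from about 0.35 to 0.975 m from the base axis. Payload 4.9 kg.
Tool frame: the origin (TCP) lies at the very end of the fingers, on their centre line; the grasp point (between the pads) lies 19 mm behind it; x points along the fingers, y is the direction in which the jaws open and shut, and the axes are right-handed (so a half turn about x gives the same grasp; the last joint's range is limited). The gripper opens to 85 mm and grips with 20 to 120 N. Pads are 22 mm wide; open, the fingers measure 114 mm over their backs; the gripper's body (76 mm by 85 mm) begins 54 mm behind the grasp point. The pads swing forward as they close: fully open they stand 13 mm farther back than shut.
Start: joints at [-1.238, 0.053, 1.613, -0, 1.476, -0.119], TCP at [0.273, -0.562, 0.231] pointing down, gripper open.
Joint ranges: [-3.01, 3.01], [-1.01, 2.22], [0.06, 2.58], [-1.02, 4.17], [0.09, 2.62], [-3.14, 3.14]. Speed limits (rad/s): [2.57, 2.57, 3.14, 3.14, 3.14, 3.14].

### API

Orientations are given as a rotation vector (axis times angle).
In Python, from station import ctrl, get_image, calibration, finish_job, search_frame, cut_out, mark_of gives the robot as it stands. The module is installed in compiled form; this text tells all that it offers.
- The arm moves only by the tool arm_command, never from a script. Its argument "plan" is a list that holds one entry, the list of rows, each a list of 7 numbers: the shift along the tool's x, y, z in m, then the turn, a rotation vector about the tool's x, y, z in degrees, then the finger opening in m, from 0 to 0.0854. A call has 1 to 20 rows; each row shifts and turns the pose as measured when the row begins, along the tool's axes as they then stand; what a row does not reach is not made up. A row lasts 1/12 s, in which the tool goes at most 41.7 mm and 7.16 degrees, less where a joint would pass 70% of its speed; a pose out of reach is approached as far as the arm can. A call with a gripper value outside its range is refused whole. The fingers move at their own pace and stop on an object; "squeeze" is the grip in N (left out, the last holds). Time passes only in rows, so rows that do not move let the fingers close. It gives the time, the measured TCP pose, the force and the opening at its end, in the units of the state.
- ctrl.get_obs(): the state, without advancing time (a new reading comes with each control period).
- get_image(name): name is "side" or "top" or "wrist"; returns the picture (384x512x3 uint8, red, green, blue); there is no depth.
- calibration(name): a dict with "fx", "fy", "cx", "cy" (pixels), "cam_to_world" (4x4, takes a point from camera to world coordinates); the wrist camera has in their place "hand_eye" (4x4, takes a point from camera to tool coordinates, whose origin is the TCP and whose axes are the tool frame's). Camera axes: x right, y down, z forward; pixel columns grow to the right and rows downward; lengths in m; the calibration is good to about 2 mm. A picture is of the moment at which its call begins: read the wrist's pose just before it. calibration takes no time and is no camera call.
- finish_job(): hands the job in, once; it reports no verdict.
Trained networks look in the newest picture that a camera, given by its name, has taken for a name from the list of things; names that differ only in an ending like _2 or _b are one class to them, and where a whole thing is asked for, a point or a joint stands for the part that bears it (a point fixed in the world has none). Each returns a list of dicts, best first, with "conf" (0 to 1); they miss things now and then, are a little off and sometimes report something else, mostly with a low value. They report only what shows in the picture. A call takes as long as a camera call.
- search_frame(camera, thing): "at" ([x, y, z] in m, in the coordinates of the camera as it stood for that picture, good to about 4 mm: the middle of the surface that is visible of it).
- cut_out(camera, thing): "mask" (384x512 bool, what is visible of it).
- mark_of(camera, thing): "at" ([x, y, z] in m, in the coordinates of the camera as it stood for that picture, good to about 4 mm: a listed point, or the origin of a listed thing).
The state is a dict: "t": time; "q": joint angles; "dq": joint speeds; "effort": joint torques, N m; "tool_pos": TCP position; "tool_rot": TCP orientation; "contact_force": force on the tool from outside, world axes, zero at the start; "wrist_torque": the same for the moment, N m; "opening": finger opening in m.
Only numpy, scipy, OpenCV 4.12 (cv2) and the standard library are available. Lean on these libraries where they do the work, as an engineer would, in place of code of your own. Each camera call takes 0.05 s, during which the arm holds its last target. There are 200 camera calls.

### The job

Push the sample dish (orange disc on its lid) along the analyser's track with the fingers until it rests against the blue end stop; then reach down through the yellow guard window and press the red lever fully down, so that it locks the dish in, without touching the guard. Do not pick up or tip the dish, leave everything else on the bench where it stands, and withdraw at the end.

Things in the scene. Friction and masses are not known exactly. Their poses are not given: they have to be found in the camera images.
- analyser: white dish analyser fixed to the bench. Origin on the bench surface; x points from its track to its housing, y along the track to the end stop, z up. In this frame (mm): base plate x -130..270, y -190..110, 12 high; dish track along y at x = -75, open at its -y end; white housing x 150..260, y -180..100, top at 72 (buttons on it to 75). Nothing overhangs the track
- nest (a point): centre of the reading nest on the track floor, axes as the analyser: the dish's origin lies here when it touches the blue end stop. In the analyser frame (mm): x -75, y 30, z 12; end stop face at y 60, stop 24 high; track floor at z 12, from y -170 to 60, between two aluminium rails 63 apart that rise 10 above the floor
- window (a point): centre of the guard window, at the level of the frame's upper face; axes as the analyser, in whose frame it lies at x 55, y 0, z 110 mm. The opening measures 84 mm along x and 92 mm along y
- guard: yellow window frame lying level over the lever, with posts and clear side and front panels, fixed to the analyser; its origin and axes are those of the analyser. Frame bars 18 mm wide and 6 mm thick, upper face 110 mm above the bench; outside it spans x -5..115, y -64..64 mm. It must not be touched
- lever_pad (a point): centre of the upper face of the red lever pad, 36 x 36 mm, which lies below the middle of the guard window; about 14 mm below the frame's upper face when up and 38 mm below it when fully down
- lock_lever (a joint): angle of the red-padded lever, rad: 0 fully up, 0.35 fully down at its stop. Hinge along y, 70 mm beyond the pad centre (+x). Friction, no spring: about 5 N on the pad moves it and it stays where left. It raises a brass pin through the track floor, 40 mm to the -y side of the nest centre, 11 mm high when up, that locks the dish in
- dish: sample dish: closed black dish with an orange disc on its lid, 60 mm across, 24 mm high, about 0.09 kg, loose, standing on the track floor 50 to 115 mm short of the nest (to the -y side); origin at the centre of its underside
- spare_dish: bystander: closed black dish with a white disc on its lid, 60 mm across, 24 mm high, standing on the bench; origin at the centre of its underside
- cassette: bystander: white test cassette lying flat, 70 x 21 x 5 mm; origin at the centre of its underside
- flask: bystander: small glass flask on a round cork stand, 68 mm across, 88 mm high in all; origin at the centre of its underside
- jar: bystander: glass jar with black cap, 72 mm across, 100 mm high; origin at the centre of its underside
- reagent: bystander: amber bottle with blue cap, 64 mm across, 140 mm high; origin at the centre of its underside
- tube_rack: bystander: orange and green tube rack, 100 x 200 mm, 62 mm high with its tubes; origin at the centre of its underside
- snack_bar: bystander: brown cereal bar, 100 x 30 mm, 18 mm high; origin at the centre of its underside

How it is judged:
By the outcome, as a careful person would: the job done as asked, in the order asked, and still so for the second after the job is handed in, with the robot touching nothing.
It also fails if it takes over 45 s, if anything falls off the work surface, if the arm or the gripper's body presses on something with over 40 N, if the wrist force passes 120 N, or if a joint passes its speed limit or range.

## Working session

There is one attempt and no reset: what is moved stays moved. The work goes in short steps, Python scripts to look and compute and a tool call to move; the robot and the scene stay as the last step left them, time stands still between calls to the robot, and variables do not carry over. Pictures are saved under pics/ and viewed, about 8 in all and at most 12, crops included, and the job is handed in when it is done.

Besides the shell and the picture viewer there is one more tool, called as name([rows], argument=value, ...), one row to a line, values as JSON. arm_command: Moves the arm, as the interface text tells. Its arguments: {"type":"object","properties":{"plan":{"type":"array","items":{"type":"array","items":{"type":"array","items":{"type":"number"}}}},"squeeze":{"type":"number"}},"required":["plan"]}

```bash
mkdir -p pics; cat > h.py <<'E'
import numpy as np, cv2
from scipy.spatial.transform import Rotation as R
from station import *
def T():
    o=ctrl.get_obs(); M=np.eye(4); M[:3,:3]=R.from_rotvec(o['tool_rot']).as_matrix(); M[:3,3]=o['tool_pos']; return M
def c2w(n):
    c=calibration(n); return T()@c['hand_eye'] if n=='wrist' else np.array(c['cam_to_world'])
def save(n,f):
    M=c2w(n); im=get_image(n); cv2.imwrite('pics/'+f,im[:,:,::-1]); return M,im
def w(M,p): return (M@np.append(p,1))[:3]
def proj(n,M,p):
    c=calibration(n); q=np.linalg.inv(M)@np.append(p,1); return np.array([c['fx']*q[0]/q[2]+c['cx'],c['fy']*q[1]/q[2]+c['cy']])
E
python3 - <<'E'
from h import *
np.set_printoptions(precision=4,suppress=True)
print(T())
ims=[]
for n in('top','side'):
    M,im=save(n,n+'0.png')
    for f,t in((mark_of,'analyser'),(mark_of,'nest'),(mark_of,'window'),(mark_of,'lever_pad'),(mark_of,'dish')):
        for d in f(n,t)[:2]: print(n,t,round(d['conf'],2),w(M,d['at']))
E
```

```text
[[-0.0007  0.4366 -0.8997  0.2727]
 [ 0.002  -0.8997 -0.4366 -0.5617]
 [-1.     -0.0021 -0.0002  0.23  ]
 [ 0.      0.      0.      1.    ]]
top analyser 0.66 [0.601  0.0858 0.0019]
top nest 0.74 [0.5289 0.1297 0.0107]
top window 0.83 [0.6477 0.0716 0.1036]
top lever_pad 0.67 [0.649  0.074  0.0908]
top dish 0.5 [0.508  0.0379 0.0164]
side analyser 0.6 [0.5958 0.0838 0.0046]
side analyser 0.45 [0.5093 0.0347 0.0152]
side nest 0.73 [0.5322 0.1278 0.0151]
side window 0.79 [0.6498 0.0752 0.1084]
side lever_pad 0.51 [0.6535 0.075  0.094 ]
side lever_pad 0.44 [ 0.5597 -0.4676  0.0022]
side dish 0.87 [0.5105 0.0385 0.0157]
side dish 0.68 [0.7342 0.2478 0.0012]
```

View pics/top0.png

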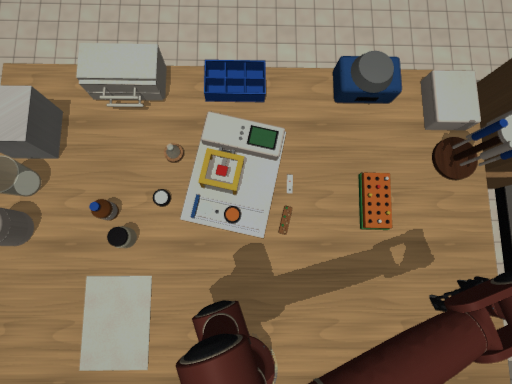

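View pics/side0.png

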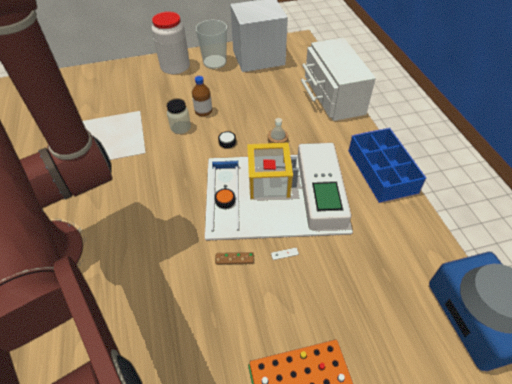

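```bash
python3 -c "
from h import *
np.set_printoptions(precision=3,suppress=True)
print(calibration('wrist'))"
```

```text
{'fx': 298.77421750724164, 'fy': 298.77421750724164, 'cx': 251.93408744435402, 'cy': 192.17757164060058, 'hand_eye': array([[-0.001, -0.273,  0.962, -0.142],
       [ 1.   ,  0.001,  0.001, -0.   ],
       [-0.001,  0.962,  0.273, -0.068],
       [ 0.   ,  0.   ,  0.   ,  1.   ]])}
```

arm_command([
  [[-0.01, -0.026, -0.03, 0, 0, 0, 0.0], [-0.01, -0.026, -0.03, 0, 0, 0, 0.0], [-0.01, -0.026, -0.03, 0, 0, 0, 0.0], [-0.01, -0.026, -0.03, 0, 0, 0, 0.0], [-0.01, -0.026, -0.03, 0, 0, 0, 0.0], [-0.01, -0.026, -0.03, 0, 0, 0, 0.0], [-0.01, -0.026, -0.03, 0, 0, 0, 0.0], [-0.01, -0.026, -0.03, 0, 0, 0, 0.0], [-0.01, -0.026, -0.03, 0, 0, 0, 0.0], [-0.01, -0.026, -0.03, 0, 0, 0, 0.0], [-0.01, -0.026, -0.03, 0, 0, 0, 0.0], [-0.01, -0.026, -0.03, 0, 0, 0, 0.0]],
])

```text
t: 1.6
tool_pos: [0.4615, -0.1197, 0.3519]
tool_rot: [1.983, 0.442, -1.979]
contact_force: [1.1, 0.4, 0.4]
opening: 0.0
```

arm_command([
  [[0, 0, 0, -6.5, 0, 0, 0], [0, 0, 0, -6.5, 0, 0, 0], [0, 0, 0, -6.5, 0, 0, 0], [0, 0, 0, -6.5, 0, 0, 0], [0, 0, 0, -6.5, 0, 0, 0], [0, 0, 0, -6.5, 0, 0, 0], [0, 0, 0, -6.5, 0, 0, 0], [0, 0, 0, -6.5, 0, 0, 0], [0, 0.01, -0.034, 0, 0, 0, 0], [0, 0.01, -0.034, 0, 0, 0, 0], [0, 0.01, -0.034, 0, 0, 0, 0], [0, 0.01, -0.034, 0, 0, 0, 0], [0, 0.01, -0.034, 0, 0, 0, 0], [0, 0.01, -0.034, 0, 0, 0, 0], [0, 0.01, -0.034, 0, 0, 0, 0], [0, 0.01, -0.034, 0, 0, 0, 0], [0, 0, 0, 0, 0, 0, 0], [0, 0, 0, 0, 0, 0, 0]],
])

```text
t: 3.1
tool_pos: [0.5944, 0.1564, 0.3605]
tool_rot: [1.34, 1.113, -1.319]
contact_force: [0.6, -0.4, 1.5]
opening: -0.0002
```

```bash
python3 - <<'E'
from h import *
np.set_printoptions(precision=4,suppress=True)
print(T())
n='wrist'
M,im=save(n,'w1.png')
for t in('analyser','nest','window','lever_pad','dish'):
    for d in mark_of(n,t)[:2]: print(n,t,round(d['conf'],2),w(M,d['at']),proj(n,M,w(M,d['at'])))
E
```

```text
[[ 0.016   0.9858 -0.1672  0.5944]
 [-0.0008 -0.1672 -0.9859  0.1564]
 [-0.9999  0.016  -0.0019  0.3605]
 [ 0.      0.      0.      1.    ]]
wrist analyser 0.94 [ 0.5959  0.0824 -0.001 ] [256.7337 191.6062]
wrist nest 0.68 [0.5314 0.1275 0.01  ] [214.7361 174.263 ]
wrist window 0.88 [0.6482 0.0761 0.1079] [296.7895 210.7483]
wrist lever_pad 0.97 [0.6505 0.0675 0.0933] [297.5133 212.6642]
wrist lever_pad 0.53 [ 0.7329  0.2437 -0.0047] [324.6932  81.4165]
wrist dish 0.96 [0.5063 0.0366 0.0102] [211.0737 226.2941]
wrist dish 0.41 [0.5321 0.1317 0.0062] [214.8612 171.2723]
```

View pics/w1.png

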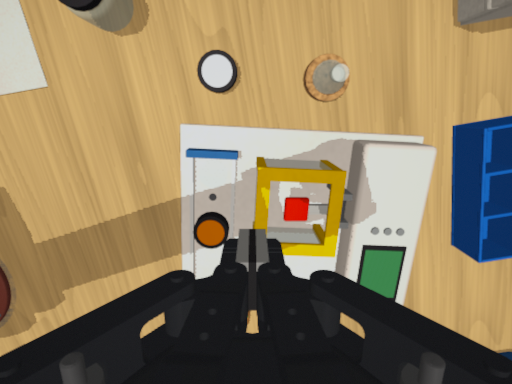

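```bash
cat >> h.py <<'E'
def ray(n,M,uv,z):
    c=calibration(n); d=M[:3,:3]@np.array([(uv[0]-c['cx'])/c['fx'],(uv[1]-c['cy'])/c['fy'],1]); return M[:3,3]+d*(z-M[2,3])/d[2]
E
python3 - <<'E'
from h import *
np.set_printoptions(precision=4,suppress=True)
M,im=save('wrist','w1b.png'); n='wrist'
a=ray(n,M,(181,125),.012);b=ray(n,M,(422,137),.012)
print('plate',a,b,np.linalg.norm(b-a))
yaw=np.arctan2(*(b-a)[[1,0]]);print('yaw',np.degrees(yaw))
hsv=cv2.cvtColor(im,cv2.COLOR_RGB2HSV)
def blob(lo,hi,box):
    m=cv2.inRange(hsv,lo,hi); k=np.zeros_like(m);k[box[1]:box[3],box[0]:box[2]]=1; return m*k
def Rz(y):return np.array([[np.cos(y),-np.sin(y)],[np.sin(y),np.cos(y)]])
ax=Rz(yaw)
O=a[:2]-ax@[-.13,.11]; print('origin from TL',O,'TR',b[:2]-ax@[.27,.11])
for nm,lo,hi,box,z in(('orange',(5,150,80),(20,255,255),(185,205,240,255),.036),('red',(0,180,80),(4,255,255),(270,185,325,235),.096),('blue',(100,120,60),(125,255,255),(180,140,245,165),.036),('yellow',(22,150,60),(32,255,255),(240,150,350,262),.11)):
    m=blob(lo,hi,box); (c,s,an)=cv2.minAreaRect(cv2.findNonZero(m)); v,u=np.nonzero(m)
    p=ray(n,M,(u.mean(),v.mean()),z); print(nm,len(u),c,s,an,p,'analyser',ax.T@(p[:2]-O))
A=lambda x,y,z:np.append(O+ax@[x,y],z)
vis=im.copy()
for q in [(13,-46,.11),(97,-46,.11),(97,46,.11),(13,46,.11),(-5,64,.11),(115,64,.11),(115,-64,.11),(-5,-64,.11),(-75,30,.012),(-75,60,.036),(-75,-10,.012),(-106,60,.036),(-44,60,.036)]:
    u=proj(n,M,A(q[0]/1e3,q[1]/1e3,q[2])); cv2.circle(vis,tuple(int(round(t*8)) for t in u),8,(255,0,255),-1,shift=3)
cv2.imwrite('pics/w1c.png',cv2.resize(vis[110:290,160:440],None,fx=2.8,fy=2.8,interpolation=cv2.INTER_CUBIC)[:,:,::-1])
E
```

```text
plate [0.4948 0.2138 0.012 ] [0.8782 0.1276 0.012 ] 0.39291391175906754
yaw -12.662428975329519
origin from TL [0.5975 0.0779] TR [0.5906 0.0795]
orange 583 (210.5, 231.5) (25.0, 27.0) 90.0 [0.5079 0.0356 0.036 ] analyser [-0.0782 -0.061 ]
red 531 (296.0, 207.0) (22.0, 24.0) 90.0 [0.6485 0.0746 0.096 ] analyser [0.0504 0.0079]
blue 404 (211.03607177734375, 152.2061767578125) (50.31168746948242, 7.946340560913086) 2.602562189102173 [0.5366 0.1656 0.036 ] analyser [-0.0787  0.0722]
yellow 3543 (298.64288330078125, 205.6604766845703) (88.89424133300781, 96.44676971435547) 3.3177809715270996 [0.6575 0.0839 0.11  ] analyser [0.0572 0.0189]
```

View pics/w1c.png

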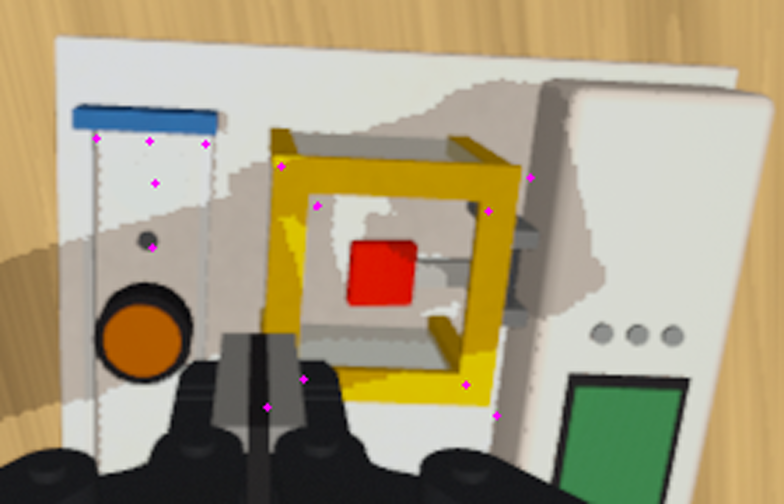

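arm_command([
  [[0, 0, 0, 3, 0, -0.9, 0], [0, -0.0098, 0.0336, 0, 0, 0, 0], [0, -0.0098, 0.0336, 0, 0, 0, 0], [0, -0.0098, 0.0336, 0, 0, 0, 0], [0, -0.0098, 0.0336, 0, 0, 0, 0], [0, -0.0098, 0.0336, 0, 0, 0, 0], [0, -0.0098, 0.0336, 0, 0, 0, 0], [0.04, 0, 0, 0, 0, 0, 0], [0.04, 0, 0, 0, 0, 0, 0], [0.04, 0, 0, 0, 0, 0, 0], [0.04, 0, 0, 0, 0, 0, 0], [0.04, 0, 0, 0, 0, 0, 0], [0.04, 0, 0, 0, 0, 0, 0], [0, 0, 0, 0, 0, 0, 0], [0, 0, 0, 0, 0, 0, 0]],
])

```text
t: 4.7
tool_pos: [0.4875, -0.0488, 0.1207]
tool_rot: [1.398, 1.063, -1.371]
contact_force: [0.3, 0.2, 1.4]
opening: 0.0005
```

```bash
cat >> h.py <<'E'
yaw=np.radians(-12.66); AX=np.array([[np.cos(yaw),-np.sin(yaw)],[np.sin(yaw),np.cos(yaw)]]); O=np.array([.5945,.083])
def where():
    t=T(); o=ctrl.get_obs()
    print('t',round(o['t'],2),'analyser mm',np.round(1e3*np.append(AX.T@(t[:2,3]-O),t[2,3]),1),'tool y yaw',round(float(np.degrees(np.arctan2(t[1,1],t[0,1]))),2),'xaxis',np.round(t[:3,0],3),'yz',np.round(t[2,1:3],3),'F(analyser)',np.round(np.append(AX.T@o['contact_force'][:2],o['contact_force'][2]),1))
def overlay(n,f,crop,s):
    M=c2w(n); im=get_image(n); vis=im.copy()
    for q in [(13,-46,.11),(97,-46,.11),(97,46,.11),(13,46,.11),(-75,30,.012),(-106,60,.036),(-44,60,.036)]:
        u=proj(n,M,np.append(O+AX@(np.array(q[:2])/1e3),q[2])); cv2.circle(vis,tuple(int(round(t*8)) for t in u),6,(255,0,255),-1,shift=3)
    a,b,c,d=crop; cv2.imwrite('pics/'+f,cv2.resize(vis[b:d,a:c],None,fx=s,fy=s,interpolation=cv2.INTER_CUBIC)[:,:,::-1])
E
python3 - <<'E'
from h import *
where()
overlay('wrist','w2.png',(0,0,512,384),1.5)
E
```

```text
t 4.7 analyser mm [ -75.6 -152.   120.7] tool y yaw -14.14 xaxis [ 0.023 -0.005 -1.   ] yz [ 0.024 -0.001] F(analyser) [0.2 0.2 1.4]
```

View pics/w2.png

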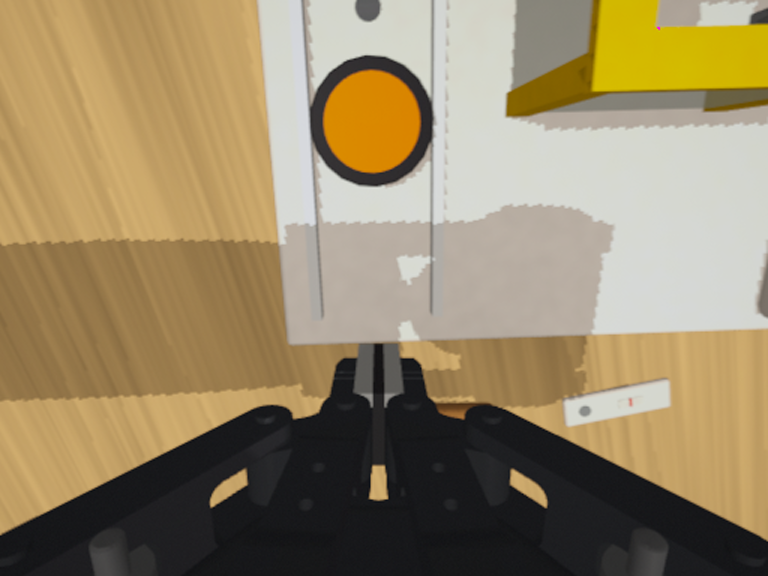

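arm_command([
  [[0, 0, 0, -1.4, 0, -1.3, 0], [0.025, 0, -0.005, 0, 0, 0, 0], [0.025, 0, -0.005, 0, 0, 0, 0], [0.02, 0, -0.005, 0, 0, 0, 0], [0.015, 0, -0.005, 0, 0, 0, 0], [0.008, 0, 0, 0, 0, 0, 0], [0, 0, 0, 0, 0, 0, 0]],
])

```text
t: 5.33
tool_pos: [0.5109, -0.0336, 0.0494]
tool_rot: [1.379, 1.07, -1.341]
contact_force: [-0.1, -0.1, -0.8]
opening: 0.0
```

```bash
python3 -c "
from h import *
where()"
```

```text
t 5.33 analyser mm [ -56.  -132.1   49.4] tool y yaw -12.34 xaxis [ 0.035 -0.008 -0.999] yz [0.036 0.001] F(analyser) [-0.1 -0.1 -0.8]
```

```bash
python3 -c "
from h import *
o=ctrl.get_obs();print(np.round(o['q'],3),np.round(o['dq'],3))"
```

```text
[-2.110e-01 -5.100e-02  2.040e+00 -1.000e-03  1.117e+00  5.000e-03] [ 0.004 -0.017 -0.049  0.004  0.024 -0.007]
```

arm_command([
  [[0, 0, 0, 0, 0, 0, 0], [0, 0, 0, 0, 0, 0, 0]],
])

```text
t: 5.5
tool_pos: [0.514, -0.0345, 0.0537]
tool_rot: [1.38, 1.066, -1.336]
contact_force: [0.0, -0.3, -0.1]
opening: 0.0001
```

```bash
python3 -c "
from h import *
where()"
```

```text
t 5.5 analyser mm [ -52.7 -132.3   53.7] tool y yaw -12.29 xaxis [ 0.04  -0.009 -0.999] yz [0.041 0.001] F(analyser) [ 0.1 -0.2 -0.1]
```

arm_command([
  [[0.002, -0.007, 0, 0, 0, -0.75, 0], [0.002, -0.007, 0, 0, 0, -0.75, 0], [0.002, -0.007, 0, 0, 0, -0.75, 0], [0.002, -0.007, 0, 0, 0, -0.75, 0]],
])

```text
t: 5.83
tool_pos: [0.4889, -0.0298, 0.0501]
tool_rot: [1.363, 1.104, -1.371]
contact_force: [0.4, 0.1, -0.1]
opening: 0.0002
```

```bash
python3 -c "
from h import *
where()"
```

```text
t 5.83 analyser mm [ -78.3 -133.2   50.1] tool y yaw -12.32 xaxis [-0.006  0.    -1.   ] yz [-0.006  0.001] F(analyser) [ 0.4  0.2 -0.1]
```

arm_command([
  [[0.007, 0.0008, 0, 0, 0, 0.05, 0], [0.007, 0.0, 0, 0, 0, 0, 0], [0.007, 0.0, 0, 0, 0, 0, 0], [0.005, 0.0, 0, 0, 0, 0, 0]],
])

```text
t: 6.17
tool_pos: [0.4881, -0.0297, 0.0221]
tool_rot: [1.363, 1.104, -1.37]
contact_force: [0.4, 0.1, -0.8]
opening: -0.0003
```

```bash
python3 -c "
from h import *
where()"
```

```text
t 6.17 analyser mm [ -79.1 -133.2   22.1] tool y yaw -12.32 xaxis [-0.005  0.    -1.   ] yz [-0.005  0.001] F(analyser) [ 0.4  0.1 -0.8]
```

arm_command([
  [[0, 0.001, -0.008, 0, 0, 0, 0], [0, 0.001, -0.008, 0, 0, 0, 0], [0, 0.001, -0.006, 0, 0, 0, 0], [0, 0.001, -0.006, 0, 0, 0, 0], [0, 0, -0.006, 0, 0, 0, 0], [0, 0, -0.006, 0, 0, 0, 0], [0, 0, -0.006, 0, 0, 0, 0], [0, 0, -0.006, 0, 0, 0, 0]],
])

```text
t: 6.83
tool_pos: [0.5036, 0.0254, 0.0195]
tool_rot: [1.361, 1.106, -1.373]
contact_force: [-0.4, 0.3, 0.2]
opening: -0.0003
```

```bash
python3 -c "
from h import *
where()"
```

```text
t 6.83 analyser mm [-76.1 -76.1  19.5] tool y yaw -12.32 xaxis [-0.009  0.001 -1.   ] yz [-0.009  0.001] F(analyser) [-0.5  0.2  0.2]
```

arm_command([
  [[-0.0005, 0, -0.0065, 0, 0, 0.1, 0], [-0.0005, 0, -0.0065, 0, 0, 0.1, 0], [-0.0005, 0, -0.0065, 0, 0, 0.1, 0], [-0.0005, 0, -0.0065, 0, 0, 0.1, 0], [-0.0005, 0, -0.0065, 0, 0, 0, 0], [-0.0005, 0, -0.0065, 0, 0, 0, 0], [-0.0005, 0, -0.005, 0, 0, 0, 0]],
])

```text
t: 7.42
tool_pos: [0.514, 0.0735, 0.0236]
tool_rot: [1.364, 1.1, -1.367]
contact_force: [0.4, -0.3, -0.2]
opening: 0.0002
```

```bash
python3 - <<'E'
from h import *
where()
overlay('wrist','w3.png',(60,0,460,300),2)
M=c2w('wrist')
for d in mark_of('wrist','dish')[:1]: print(d['conf'],1e3*(AX.T@(w(M,d['at'])[:2]-O)))
E
```

```text
t 7.42 analyser mm [-76.5 -26.9  23.6] tool y yaw -12.29 xaxis [-0.001 -0.001 -1.   ] yz [-0.001  0.001] F(analyser) [ 0.4 -0.2 -0.2]
0.73 [-74.3362866   13.80053777]
```

View pics/w3.png

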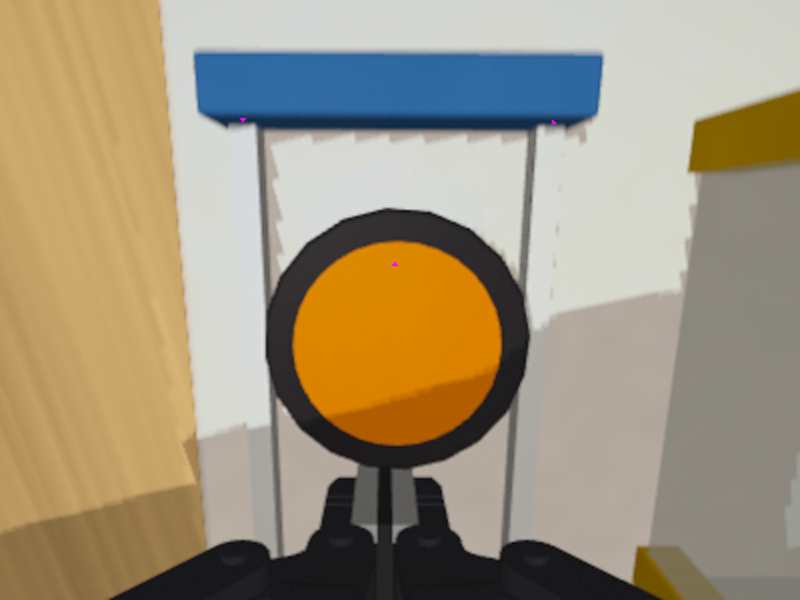

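arm_command([
  [[0.0003, 0.0005, -0.005, 0, 0, 0, 0], [0.0003, 0.0005, -0.004, 0, 0, 0, 0], [0.0002, 0, -0.003, 0, 0, 0, 0], [0.0002, 0, -0.002, 0, 0, 0, 0]],
])

```text
t: 7.85
tool_pos: [0.5189, 0.0873, 0.0232]
tool_rot: [1.364, 1.098, -1.366]
contact_force: [-0.8, -1.7, 1.2]
opening: -0.0
```

```bash
python3 -c "
from h import *
where()"
```

```text
t 7.85 analyser mm [-74.7 -12.4  23.2] tool y yaw -12.29 xaxis [-0.    -0.002 -1.   ] yz [0.    0.002] F(analyser) [-0.4 -1.8  1.2]
```

arm_command([
  [[0.0002, 0, -0.002, 0, 0, 0, 0], [0.0002, 0, -0.002, 0, 0, 0, 0]],
])

```text
t: 8.02
tool_pos: [0.5197, 0.0899, 0.023]
tool_rot: [1.359, 1.096, -1.368]
contact_force: [-3.7, -12.2, 5.7]
opening: 0.0002
```

```bash
python3 -c "
from h import *
where()"
```

```text
t 8.02 analyser mm [-74.5  -9.6  23. ] tool y yaw -12.22 xaxis [-0.001 -0.006 -1.   ] yz [-0.     0.007] F(analyser) [ -0.9 -12.7   5.7]
```

arm_command([
  [[0, 0, 0.006, 0, 0, 0, 0], [0, 0, 0.008, 0, 0, 0, 0], [0, 0, 0.01, 0, 0, 0, 0], [0, 0, 0.01, 0, 0, 0, 0], [-0.02, 0, 0, 0, 0, 0, 0], [-0.03, 0, 0, 0, 0, 0, 0], [-0.03, 0, 0, 0, 0, 0, 0], [-0.03, 0, 0, 0, 0, 0, 0], [-0.03, 0, 0, 0, 0, 0, 0], [0, 0, 0, 0, 0, 0, 0]],
])

```text
t: 8.85
tool_pos: [0.5072, 0.0501, 0.1638]
tool_rot: [1.36, 1.103, -1.38]
contact_force: [1.1, 0.2, 1.1]
opening: 0.0002
```

```bash
python3 - <<'E'
from h import *
where()
overlay('wrist','w4.png',(100,0,500,300),2)
M=c2w('wrist')
for t in('dish','window','lever_pad'):
  for d in mark_of('wrist',t)[:1]: p=w(M,d['at']);print(t,round(d['conf'],2),1e3*(AX.T@(p[:2]-O)),p[2])
E
```

```text
t 8.85 analyser mm [-78.  -51.3 163.8] tool y yaw -12.55 xaxis [-0.012 -0.003 -1.   ] yz [-0.011  0.005] F(analyser) [1.  0.5 1.1]
dish 0.41 [-2.44518738  0.07353014] -0.005264657039052045
window 0.9 [52.5895925   4.01108008] 0.10079206695220344
lever_pad 0.59 [55.07366757 -1.15248798] 0.09122248306068262
```

View pics/w4.png

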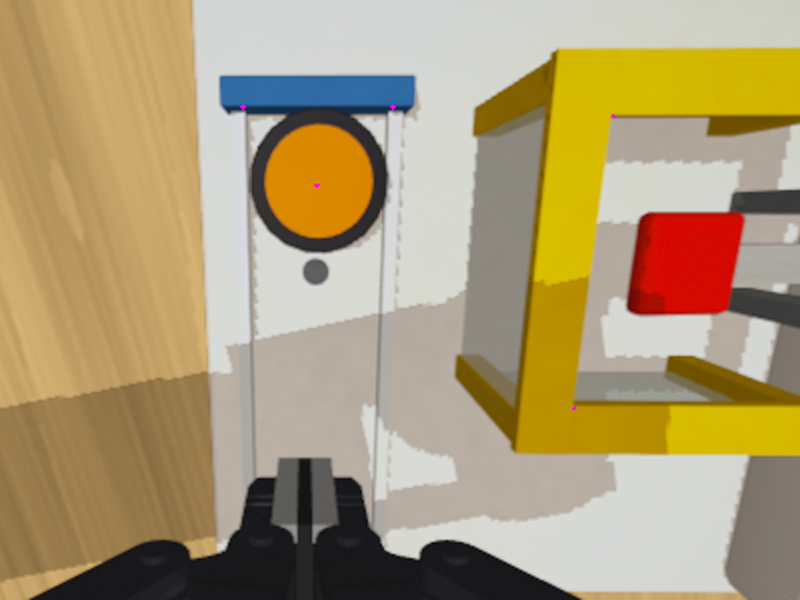

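arm_command([
  [[0, 0.026, -0.01, 0, 0, 0.4, 0], [0, 0.026, -0.01, 0, 0, 0.3, 0], [0, 0.026, -0.01, 0, 0, 0, 0], [0, 0.026, -0.01, 0, 0, 0, 0], [0, 0.02, -0.008, 0, 0, 0, 0], [0, 0, 0, 0, 0, 0, 0]],
])

```text
t: 9.55
tool_pos: [0.6296, 0.0701, 0.1355]
tool_rot: [1.346, 1.118, -1.401]
contact_force: [-0.7, 0.0, 0.0]
opening: -0.0001
```

```bash
python3 -c "
from h import *
where()"
```

```text
t 9.55 analyser mm [ 37.1  -4.9 135.5] tool y yaw -12.62 xaxis [-0.037 -0.004 -0.999] yz [-0.035  0.012] F(analyser) [-0.7 -0.2  0. ]
```

arm_command([
  [[-0.003, 0.006, -0.0015, 0, 0.2, 0.8, 0], [-0.003, 0.006, -0.0015, 0, 0.2, 0.8, 0], [-0.002, 0.006, -0.0015, 0, 0.2, 0.6, 0], [0, 0, 0, 0, 0, 0, 0]],
])

```text
t: 9.88
tool_pos: [0.6453, 0.0701, 0.1362]
tool_rot: [1.365, 1.1, -1.375]
contact_force: [-0.4, 0.2, 1.0]
opening: 0.0
```

```bash
python3 -c "
from h import *
where()"
```

```text
t 9.88 analyser mm [ 52.4  -1.4 136.2] tool y yaw -12.61 xaxis [-0.006 -0.002 -1.   ] yz [-0.006  0.003] F(analyser) [-0.4  0.1  1. ]
```

arm_command([
  [[0.008, 0.001, -0.0004, 0, 0, 0.15, 0], [0.008, 0.001, -0.0004, 0, 0, 0.15, 0], [0.008, 0.0005, 0, 0, 0, 0.1, 0], [0.006, 0.0005, 0, 0, 0, 0, 0]],
])

```text
t: 10.22
tool_pos: [0.6482, 0.0699, 0.1062]
tool_rot: [1.37, 1.091, -1.367]
contact_force: [-0.2, -0.1, 0.7]
opening: -0.0
```

```bash
python3 -c "
from h import *
where()"
```

```text
t 10.22 analyser mm [ 55.3  -1.  106.2] tool y yaw -12.62 xaxis [ 0.005 -0.004 -1.   ] yz [0.006 0.002] F(analyser) [-0.2 -0.2  0.7]
```

arm_command([
  [[0.006, 0, 0, 0, 0, -0.1, 0], [0.006, 0, 0, 0, 0, -0.1, 0], [0.005, 0, 0, 0, 0, 0, 0], [0.005, 0, 0, 0, 0, 0, 0]],
])

```text
t: 10.55
tool_pos: [0.6465, 0.0702, 0.0816]
tool_rot: [1.366, 1.097, -1.373]
contact_force: [-3.2, 0.2, 5.7]
opening: 0.0003
```

```bash
python3 -c "
from h import *
where()"
```

```text
t 10.55 analyser mm [53.5 -1.1 81.6] tool y yaw -12.62 xaxis [-0.003 -0.002 -1.   ] yz [-0.003  0.003] F(analyser) [-3.1 -0.5  5.7]
```

Lever is moving (about 6 N). Continue to its stop.

arm_command([
  [[0.004, 0.0003, 0, 0, 0, 0, 0], [0.003, 0.0003, 0, 0, 0, 0, 0], [0.003, 0.0003, 0, 0, 0, 0, 0]],
])

```text
t: 10.8
tool_pos: [0.6468, 0.0701, 0.0715]
tool_rot: [1.365, 1.099, -1.375]
contact_force: [-4.2, -0.2, 16.1]
opening: 0.0001
```

```bash
python3 -c "
from h import *
where()"
```

```text
t 10.8 analyser mm [53.8 -1.1 71.5] tool y yaw -12.6 xaxis [-0.006 -0.002 -1.   ] yz [-0.005  0.003] F(analyser) [-4.1 -1.2 16.1]
```

arm_command([
  [[0.003, 0.0003, 0, 0, 0, 0, 0], [0.003, 0.0003, 0, 0, 0, 0, 0]],
])

```text
t: 10.97
tool_pos: [0.6472, 0.0701, 0.0713]
tool_rot: [1.362, 1.101, -1.378]
contact_force: [-13.6, 0.2, 19.9]
opening: 0.0002
```

```bash
python3 -c "
from h import *
where()"
```

```text
t 10.97 analyser mm [54.2 -1.  71.3] tool y yaw -12.57 xaxis [-0.009 -0.003 -1.   ] yz [-0.009  0.005] F(analyser) [-13.3  -2.8  19.9]
```

arm_command([
  [[-0.006, 0, 0, 0, 0, 0.1, 0], [-0.012, 0, 0, 0, 0, 0.1, 0], [-0.012, 0, 0, 0, 0, 0, 0], [-0.012, 0, 0, 0, 0, 0, 0]],
])

```text
t: 11.3
tool_pos: [0.6467, 0.0701, 0.113]
tool_rot: [1.362, 1.099, -1.377]
contact_force: [0.4, -0.1, 0.7]
opening: -0.0001
```

```bash
python3 -c "
from h import *
where()"
```

```text
t 11.3 analyser mm [ 53.8  -1.1 113. ] tool y yaw -12.57 xaxis [-0.008 -0.004 -1.   ] yz [-0.007  0.005] F(analyser) [ 0.4 -0.   0.7]
```

Straight up, then back in −x/−y for a view of dish and lever.

arm_command([
  [[-0.03, 0, 0, 0, 0, 0, 0], [-0.03, 0, 0, 0, 0, 0, 0], [-0.03, 0, 0, 0, 0, 0, 0], [-0.03, 0, 0, 0, 0, 0, 0], [0, -0.025, 0.02, 0, 0, 0, 0], [0, -0.025, 0.02, 0, 0, 0, 0], [0, -0.02, 0.02, 0, 0, 0, 0], [0, 0, 0, 0, 0, 0, 0]],
])

```text
t: 11.97
tool_pos: [0.5678, 0.0259, 0.2497]
tool_rot: [1.369, 1.088, -1.362]
contact_force: [0.8, -0.5, -0.8]
opening: 0.0002
```

```bash
python3 - <<'E'
from h import *
where()
overlay('wrist','w5.png',(100,0,500,300),2)
M=c2w('wrist')
for t in('dish','lever_pad'):
  for d in mark_of('wrist',t)[:2]: p=w(M,d['at']);print(t,round(d['conf'],2),1e3*(AX.T@(p[:2]-O)),p[2])
E
```

```text
t 11.97 analyser mm [-13.5 -61.5 249.7] tool y yaw -12.46 xaxis [ 0.009 -0.005 -1.   ] yz [0.01  0.003] F(analyser) [ 0.9 -0.3 -0.8]
dish 0.73 [-72.74339843  31.96213781] 0.008276498479398708
lever_pad 0.57 [58.28664822  2.01437106] 0.07146928400113467
```

View pics/w5.png

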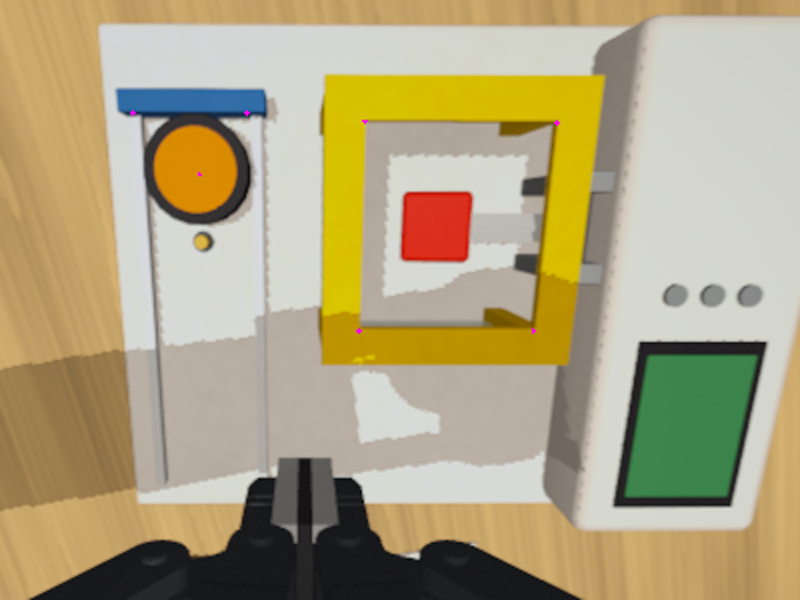

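```bash
python3 -c "
from h import *
where(); print(finish_job())"
```

```text
t 12.12 analyser mm [-11.  -59.3 249.6] tool y yaw -12.39 xaxis [ 0.011 -0.004 -1.   ] yz [0.011 0.002] F(analyser) [ 0.2  0.4 -0.1]
the job is handed in; nothing more can be done
None
```

I pushed the dish along the track with closed fingers until it met the blue stop. I then backed away, pressed the red lever through the guard window, and withdrew straight up. I handed the job in at about 12 s.

- **Dish:** the push ended with about 13 N against the stop. The last picture shows it upright and touching the stop. The network put it at (-73, 32) mm, against the nest at (-75, 30) mm.
- **Lever:** in the last press I commanded 6 mm more and the fingers moved only 0.2 mm, at about 20 N upward. I took that as the lever's stop. The network put the pad at 71.5 mm, against 72 mm expected when fully down. The brass pin shows raised behind the dish.
- **Guard:** the arm entered and left near the middle of the window. No force readings suggested contact with the guard, and it looks unmoved.
- **Withdrawn:** the tool stood at about 250 mm height with near-zero force at hand-in.

- **Disagreements:** after the push, one network reading placed the dish wrongly, near (-2, 0) mm with low confidence (0.41). I rejected it because the picture showed the dish seated. The arm also drifted a few millimetres and up to about 2 degrees between rows, most of it corrected as I went.
- **Not checked:** I did not measure the bystander objects again at the end. The arm did not go near them at low height.

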